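# Hold the specimen box lid at its balance point

### The arm

A 6-joint arm with a two-finger parallel gripper is mounted at the origin on a cart in front of the work surface, level with it; the furniture and walls round the work are solid. World frame = base frame: x ahead of the robot, y to its left, z up, the work surface at z = 0. Lengths are in m, angles in degrees, forces in N, time in s.
With the tool pointing down it reaches from about 0.4 to 0.825 m from the base axis. Payload 7 kg.
Tool frame: the origin (TCP) lies midway between the tips of the shut fingers; the grasp point (between the pads) lies 19 mm behind it; z points along the fingers, y is the line along which they close (so a half turn about z gives the same grasp; the last joint's range is limited). The gripper opens to 88 mm and grips with 3 to 60 N. Pads are 19 mm wide; open, the fingers measure 130 mm over their backs; the gripper's body (78 mm by 193 mm) begins 47 mm behind the grasp point.
Start: joints at [89.96, 20.546, 0.682, 0, -70.136, -16.507], TCP at [0.192, 0.647, 0.227] pointing down, gripper open.
Joint ranges: [-176.03, 176.03], [-82.01, 121.73], [-58.28, 71.71], [-173.87, 95.51], [-174.79, -0.11], [-173.66, 173.66]. Speed limits (degrees/s): [136.94, 136.94, 172.46, 180, 180, 180].

### API

Orientations are given as a 3x3 rotation matrix whose columns are the frame's x, y, z axes.
In Python, from rig import robot gives the robot as it stands. Calls block until the motion is done:
- robot.goto(position, orientation): joint-space move of the TCP to a pose.
- robot.servo_line(position, ori=None, speed=0.15): straight line of the TCP; ori=None keeps the orientation; speed is the mean speed in m/s.
- robot.movej(angles): joint-space move.
- robot.move_gripper(opening): opening from 0.0 (shut) to 1.0 (fully open); the grip force is fixed at half the most; returns when the fingers have stopped.
- robot.dwell(seconds).
- robot.ik(position, orientation): joint angles nearest the present ones, or None.
- robot.grab_frame(name): name is "side" or "top"; returns (picture, depth): 420x560x3 uint8, red, green, blue; 420x560 float32, m along the optical axis (not along the pixel's ray), 0 where there is no reading.
- robot.camera_info(name): a dict with "vfov" (degrees; the focal length in pixels is half the picture's height over the tangent of half this angle, whatever the lens; pixels are square), "cx", "cy" (the principal point, pixels), "view" (4x4, takes a point from world to camera coordinates). Camera axes: x right, y down, z forward; pixel columns grow to the right and rows downward; lengths in m; the calibration is good to about 2 mm. A picture is of the moment at which its call begins. camera_info takes no time and is no camera call.
A pose or a line that the arm cannot do raises robot.Unreachable and nothing moves.
- robot.job_done(): hands the job in; it is judged then, once.
Readings, each from a call of its own:
- robot.read_t(): time.
- robot.read_qpos(): joint angles.
- robot.read_qvel(): joint speeds.
- robot.read_effort(): joint torques, N m.
- robot.read_position(): TCP position.
- robot.read_tcp_rot(): TCP orientation.
- robot.read_force(): force on the tool from outside, world axes, zero at the start.
- robot.read_ft_torque(): the same for the moment, N m.
- robot.read_grip_width(): opening from 0.0 (shut) to 1.0 (fully open).
- robot.read_finger_force(): force on a finger pad.
Only numpy, scipy, OpenCV 4.12 (cv2) and the standard library are available. Lean on these libraries where they do the work, as an engineer would, in place of code of your own. Each camera call takes 0.05 s, during which the arm holds its last target. There are 200 camera calls.

### The job

The lid stay of the small specimen box is about to be fitted: pull the bolt at the box's right side fully back out of the way, then take the lid by its ball knob and swing it up to its over-centre balance point, the angle where lid and trim weight together would fall neither shut nor over. Do it gently, never let the lid drop, be flung or go on over the top, and leave the things standing around it where they are. Finish while still holding the lid by its knob, still, at the balance point: do not let go.

Things in the scene. Friction and masses are not known exactly. Their poses are not given: they have to be found in the camera images.
- hinge (a point): Mid-point of the lid's hinge axis, on the far top edge of the specimen box, 63 mm above the bench. Axes: x level, away from the box's front; y along the hinge axis to the box's left; z up; they turn with the box, not the lid. The box is grey, open-topped, fixed, 110 mm deep (x), 120 mm wide, 60 mm high, its front towards the robot; its middle is 55 mm in -x of here.
- lid (a joint): Lid angle (rad): 0 shut and level, grows as the knob swings up and away from the robot, pi/2 plate upright, 2.3 fallen over. Hinge nearly frictionless: let go, it falls shut or over. Aluminium plate 110 x 118 x 6 mm, mid-plane through the hinge axis; on its top, 60 mm from that axis, a 74 mm threaded stud. Without trim weight 0.18 kg, centre of mass 70 mm from the axis, 2 mm above mid-plane.
- lid_knob (a point): Centre of the lid's ball knob, black, 26 mm diameter, on a 9 mm rod at the free edge, 150 mm from the hinge axis in the lid's mid-plane, half-way along the hinge. Lid shut: 63 mm above the bench, 40 mm in front of the box's front face, rod level. It can be held from above at any yaw and turns between the fingers as the lid swings.
- trim (a joint): Place of the trim weight on the lid's stud (m), 0 near the lid to 0.036 far out; locked, different each time, leave it. Brass cylinder 40 mm diameter, 24 mm tall, 0.25 kg, coaxial with the stud; its underside is 2.5 mm + this value above the lid's top face. Farther out, the lid balances earlier: at lid angle atan2(0.1107, 0.0188 + trim), 1.40 rad fully down, 1.11 rad fully out.
- balance_mark (a point): Reckoned point (nothing to see) moving with lid and trim weight, on the line from the hinge axis through their common centre of mass: 110.7 mm along the plate from the axis, 18.8 mm + trim above the mid-plane. The lid is at its balance point when this lies straight above the hinge axis: 0 in the x direction of point hinge.
- bolt (a joint): Travel of the bolt (m): 0 shot home, its tongue 14 mm over the lid's edge so that the lid cannot rise; clear of the lid from 0.016; 0.040 fully back on its stop. It slides level in the -y direction of point hinge (to the box's right) under a low keeper bridge, against 1.5 N of friction, and stays where it is left.
- bolt_knob (a point): Centre of the bolt's ball knob, black, 22 mm diameter, on a 9 mm upright stem, 106 mm above the bench at the box's right side; with the bolt home 90 mm in -x and 120 mm in -y of point hinge. The bar under it has its top 78 mm above the bench; the keeper bridge (12 mm wide, top 86 mm) is centred 49 mm from the knob towards the box.
- objective_can: Bystander: canister with white body and black screw top, 43 mm diameter, 62 mm tall; origin at the centre of its underside.
- petri_dish: Bystander: open glass dish, 60 mm diameter, 13 mm tall; origin at the centre of its underside.
- slide_box: Bystander: flat hinged box for slides, 89 x 101 x 32 mm; origin at the centre of its underside.
- dropper_bottle: Bystander: brown dropper bottle, 38 mm diameter, 110 mm tall; origin at the centre of its underside.

How it is judged:
By the outcome, as a careful person would: the job done as asked, in the order asked, and still so for the second after the job is handed in, while the arm keeps its last pose, push and grip.
It also fails if it takes over 51 s, if anything falls off the work surface, if the arm or the gripper's body presses on something with over 40 N, if the wrist force passes 120 N, or if a joint passes its speed limit or range.

## Working session

There is one attempt and no reset: what is moved stays moved. The work goes in short steps, each a Python script; the robot and the scene stay as the last script left them, time stands still between calls to the robot, and variables do not carry over. Pictures are saved under pics/ and viewed, at most 10 in all, crops included, and the job is handed in when it is done.

```bash
mkdir -p pics; ls; cat > h.py <<'E'
import numpy as np, cv2
from rig import robot
def grab(n,tag):
    im,d=robot.grab_frame(n); cv2.imwrite(f'pics/{tag}.png',im[:,:,::-1]); np.savez(f'pics/{tag}.npz',im=im,d=d); return im,d
def cloud(n,d):
    c=robot.camera_info(n); f=d.shape[0]/2/np.tan(np.radians(c['vfov'])/2)
    v,u=np.mgrid[:d.shape[0],:d.shape[1]]
    P=np.stack([(u-c['cx'])/f*d,(v-c['cy'])/f*d,d],-1)
    V=np.array(c['view']); P=(P-V[:3,3])@V[:3,:3]; P[d<=0]=np.nan
    return P
E
python3 - <<'E'
from h import *
for n in('side','top'):
    im,d=grab(n,n+'0'); c=robot.camera_info(n); print(n,c['vfov'],c['cx'],c['cy'],np.round(c['view'],3).tolist())
print(robot.read_t())
E
```

```text
pics
side 51.409102072153935 289.91025910649347 212.4250403092968 [[0.997, -0.082, -0.006, -0.546], [-0.042, -0.445, -0.895, 0.096], [0.071, 0.892, -0.447, 1.229], [0.0, 0.0, 0.0, 1.0]]
top 54.420877191993185 279.1483019745787 214.2230071619569 [[-0.025, -0.999, 0.021, -0.01], [-0.995, 0.022, -0.098, 0.527], [0.098, -0.024, -0.995, 1.315], [0.0, 0.0, 0.0, 1.0]]
0.1
```

View pics/top0.png

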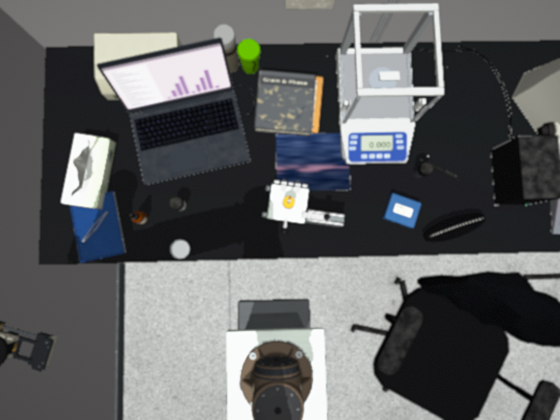

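View pics/side0.png

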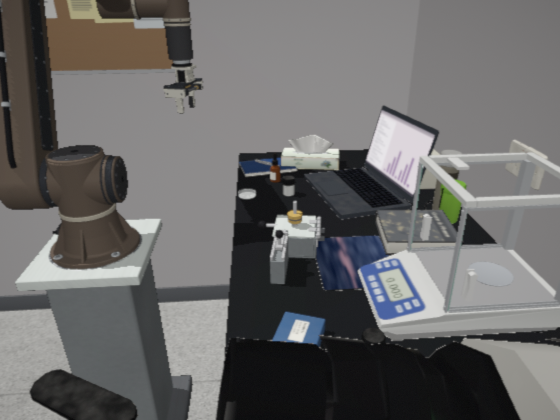

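The top view shows the box at about (290,202), its bolt to the right at (325,217), and the brass weight at (289,200). In the side view the box is at about (300,235). I'll zoom in on both.

```bash
python3 - <<'E'
from h import *
a=np.load('pics/top0.npz'); b=np.load('pics/side0.npz')
A=a['im'][170:240,250:360]; B=b['im'][190:290,250:340]
A=cv2.resize(A,(770,490),interpolation=cv2.INTER_CUBIC); B=cv2.resize(B,(540,600),interpolation=cv2.INTER_CUBIC)
cv2.imwrite('pics/topc.png',A[:,:,::-1]);cv2.imwrite('pics/sidec.png',B[:,:,::-1])
P=cloud('top',a['d']); np.set_printoptions(precision=3,suppress=True,linewidth=250)
print('z mm rows 176:232:2, cols 262:350:3'); print((P[176:232:2,262:350:3,2]*1000).round(0))
for uv in [(262,216),(308,186),(308,220),(269,186),(338,217),(285,222),(289,200)]: print(uv,P[uv[1],uv[0]])
E
```

```text
z mm rows 176:232:2, cols 262:350:3
[[ -3.   2.  -0.   3.   1.   6.   1.   1.   5.   3.   1.   3.   3.   4.   5.   4.   0.  -1.   5.   4.   4.   7.   2.  -4.   6.   3.   8.   1.   0.   2.]
 [  4.   1.   3.  -4.   1.   1.   1.   1.   3.  -0.   1.   2.   4.   6.   3.   3.   3.  -1.  10.   4.   7.   1.   3.   2.   3.   2.   3.   9.   3.   7.]
 [  8.   1.  -4.   3.  -5.  -0.   2.  49.  49.   2.   4.   1.  -3.   4.   5.   2.   3.  -1.   4.   4.  -1.   3.   6.  -1.  -0.   8.   3.   4.  -1.   1.]
 [  2.   2.  -0.  -7.  -1.  70.   7.  63.  61.  68.   3.   2.  46.   3.   2.   1.  -2.   5.   2.   6.  -0.   2.   1.   5.   3.  -1.   6.   0.   2.   2.]
 [ -3.   1.  -0.   2.  58.  63.  57.  60.  64.  71.  66.  67.  72.  -4.  62.  -1.  -0.   0.   7.   1.   2.   0.   5.   4.   2.   1.   2.   2.   4.  -2.]
 [ -1.  -1.   7.  -2.  64.  67.  67.  60.  70.  58.  58.  -3.  62.   4.  68.  64.  -2.   7.   4.   1.   2.   5.   2.   3.   1.   2.   3.   0.   1.   3.]
 [ -3.  -4.   7.  -1.  67.  67.  65.  67.  65.  65.  66.  64.  65.  61.  60.  62.   2.   5.  -2.   3.  -0.   4.   3.   4.   1.   4.   1.   0.   7.
[... 2752 characters left out ...]
2.   1.]
 [  1.   1.  -0.   3.  -4.  nan   3.  -2.  69.   1.  -5.   0.  -3.  -4.  -3.  -3.   2.   3.  -5.  -3.   4.   2.  -1.   3.   6.  28.  41.   6.   2.  -4.]
 [  4.   2.  -2.  -5.   0.   4.  -1.  72.  69.   2.  -3.   1.   2.  -1.   2.  -7.  -4.   0.  -2.  -0.   1.  -0.  -1.  -4.  -0.   1.  -3.   6.  -1.  -2.]
 [ -3.  -5.  -1.  -2.  -3.   4.  -1.  72.  74.  -4.   3.  -5.  -1.  -0.   1.   1.  -1.   2.  -1.   6.  -1.   2.  -3.  -3.  -2.   2.  -1.   5.   2.  -2.]]
(262, 216) [0.524 0.034 0.002]
(308, 186) [ 0.622 -0.122  0.005]
(308, 220) [ 0.5   -0.111  0.089]
(269, 186) [0.625 0.009 0.004]
(338, 217) [ 0.51  -0.21   0.063]
(285, 222) [ 0.497 -0.039  0.067]
(289, 200) [ 0.558 -0.051  0.139]
```

View pics/topc.png

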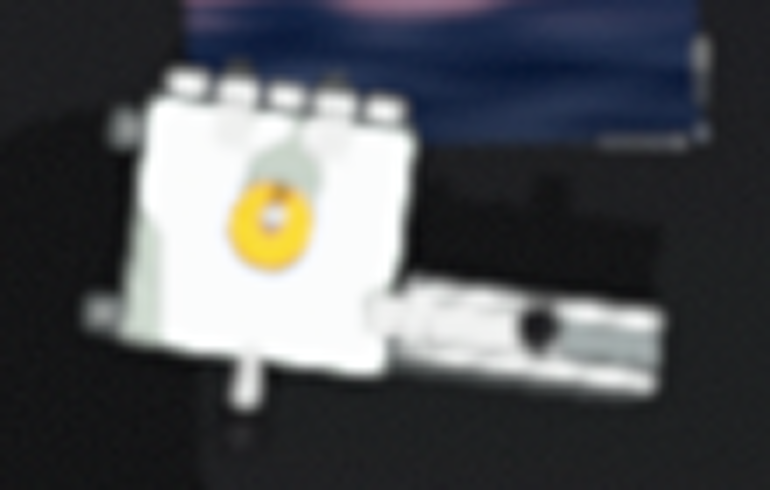

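View pics/sidec.png

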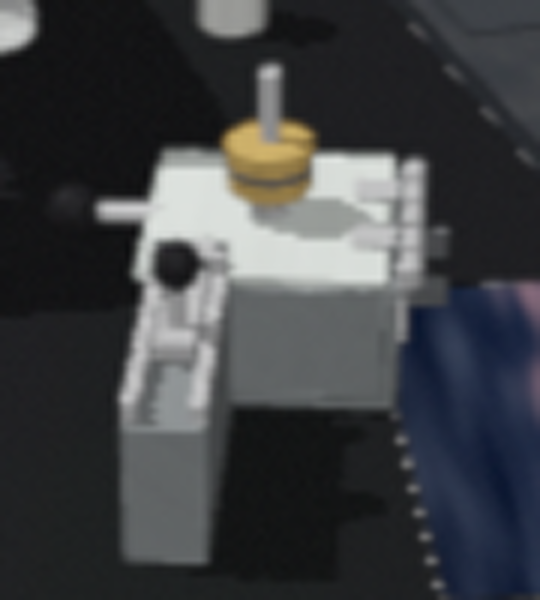

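Top crop: plate corners near (150,95), (412,125), (385,375) and (125,340); brass weight at (270,225), i.e. pixel (288.6,202); bolt knob at (540,330), pixel (327,217); lid knob at (240,435), pixel (284,232). The side crop shows the bolt home and the lid shut. Next I'll fit the poses.

```bash
cat >> h.py <<'E'
from scipy.optimize import least_squares
def sph(pts,c0,r):
    return least_squares(lambda c:np.linalg.norm(pts-c,axis=1)-r,c0,loss='soft_l1',f_scale=.003).x
E
python3 - <<'E'
from h import *
np.set_printoptions(precision=4,suppress=True)
a=np.load('pics/top0.npz'); b=np.load('pics/side0.npz')
T=cloud('top',a['d']).reshape(-1,3); S=cloud('side',b['d']).reshape(-1,3)
near=lambda Q,c,r: Q[np.linalg.norm(Q[:,:2]-c,axis=1)<r]
for nm,Q in(('top',T),('side',S)):
    print(nm)
    N=near(Q,(.55,-.05),.075)
    L=N[(N[:,2]>.055)&(N[:,2]<.075)]; print(' lid top z',np.median(L[:,2]),len(L))
    br=near(Q,(.55,-.05),.035); br=br[(br[:,2]>.095)&(br[:,2]<.112)]
    (c,r)=cv2.minEnclosingCircle(br[:,:2].astype(np.float32)); print(' brass',np.median(br,0),c,r,len(br), 'topz', np.percentile(br[:,2],[25,50,75]))
    st=near(Q,(.55,-.05),.035); st=st[st[:,2]>.125]; print(' stud',np.median(st,0),len(st))
    k=near(Q,(.51,-.17),.03); k=k[k[:,2]>.097]; print(' boltknob',sph(k,[.51,-.17,.106],.011),np.median(k,0),len(k))
    lk=near(Q,(.462,-.04),.035); lk=lk[(lk[:,2]>.055)&(lk[:,0]<.478)]; print(' lidknob',len(lk), sph(lk,[.46,-.04,.063],.013),np.median(lk,0))
    if nm=='top':
        L=Q[(Q[:,2]>.055)&(Q[:,2]<.112)&(Q[:,0]>.42)&(Q[:,0]<.66)&(Q[:,1]<.05)&(Q[:,1]>-.12)]
        L=L[L[:,2]<.075]; print(cv2.minAreaRect(L[:,:2].astype(np.float32)*1000))
        np.save('pics/L.npy',L)
    # other obstacles higher than 20mm
E
```

```text
top
 lid top z 0.06566734383764017 1188
 brass [ 0.5557 -0.0494  0.1026] (0.5562993884086609, -0.05017438158392906) 0.02005637064576149 121 topz [0.1011 0.1026 0.1039]
 stud [ 0.5553 -0.0506  0.1352] 8
 boltknob [ 0.5083 -0.1677  0.1049] [ 0.5064 -0.1672  0.1125] 38
 lidknob 51 [ 0.4679 -0.0366  0.0631] [ 0.4679 -0.0354  0.0721]
((539.3394775390625, -56.558631896972656), (136.59104919433594, 171.94581604003906), 81.07089233398438)
side
 lid top z 0.0671841088230376 812
 brass [ 0.5537 -0.0566  0.1034] (0.5558443665504456, -0.04833029955625534) 0.023873377591371536 116 topz [0.1006 0.1034 0.1044]
 stud [ 0.5551 -0.0517  0.1332] 17
 boltknob [ 0.5068 -0.1655  0.1072] [ 0.5056 -0.1729  0.1113] 61
 lidknob 66 [ 0.4663 -0.0337  0.064 ] [ 0.4656 -0.042   0.0687]
```

```bash
cat >> h.py <<'E'
M=np.array([[-60,0],[-90,-120],[-150,0]])/1000
O=np.array([[.5558,-.0500],[.5076,-.1666],[.4671,-.0358]])
psi,hx,hy=least_squares(lambda p:(M@np.array([[np.cos(p[0]),np.sin(p[0])],[-np.sin(p[0]),np.cos(p[0])]])+p[1:]-O).ravel(),[-.15,.6,-.06]).x
X=np.array([np.cos(psi),np.sin(psi),0]); Y=np.array([-np.sin(psi),np.cos(psi),0]); Z=np.array([0,0,1.]); H=np.array([hx,hy,.063])
W=lambda x,y,z: np.array([hx,hy,0])+x*X+y*Y+z*Z   # box frame -> world, z above bench
def down(y): return np.column_stack([np.cross(y,-Z),y,-Z])
def best(p,y):
    c=[(robot.ik(p,down(s*y)),s) for s in(1,-1)]; c=[(np.abs(np.array(q)-robot.read_qpos()).max(),s) for q,s in c if q is not None]
    return down(min(c)[1]*y)
E
python3 - <<'E'
from h import *
np.set_printoptions(precision=4,suppress=True)
print(np.degrees(psi),hx,hy,[W(*m,0)[:2]-o for m,o in zip(M,O)])
p=W(-.09,-.12,.20); R=best(p,X); q=robot.ik(p,R); print(q)
for y in(X,-X): print(robot.ik(p,down(y)))
for y in(Y,-Y): print(robot.ik(W(-.15,0,.1),down(y)))
robot.goto(p,R); print(robot.read_t(),robot.read_position(),p,robot.read_force())
grab('side','side1'); grab('top','top1')
E
```

```text
-8.961792832689252 0.6151769424292007 -0.06019921575385737 [array([ 0.0001, -0.0009]), array([-0.    ,  0.0019]), array([-0.0001, -0.001 ])]
[  3.0859   8.3857 -19.3738   0.     -62.2405 -12.0476]
[  3.0859   8.3857 -19.3738   0.     -62.2405 167.9524]
[  3.0859   8.3857 -19.3738   0.     -62.2405 -12.0476]
[  19.6593    8.4173  -34.5327    0.      -47.05   -118.6211]
[ 19.6593   8.4173 -34.5327   0.     -47.05    61.3789]
3.15 [ 0.5079 -0.1642  0.2   ] [ 0.5076 -0.1647  0.2   ] [0.4679 1.0824 0.596 ]
```

```bash
python3 - <<'E'
from h import *
np.set_printoptions(precision=4,suppress=True)
p=W(-.09,-.1208,.0885); R=robot.read_tcp_rot()
robot.servo_line(p,speed=.08); print(robot.read_t(),robot.read_position(),robot.read_force())
grab('side','side2')
robot.move_gripper(0.0); print('grip',robot.read_grip_width()*88,robot.read_finger_force(),robot.read_force(),robot.read_t())
E
python3 - <<'E'
import cv2
b=cv2.imread('pics/side2.png')[150:290,230:360]; cv2.imwrite('pics/side2c.png',cv2.resize(b,None,fx=4.2,fy=4.2,interpolation=cv2.INTER_CUBIC))
E
```

```text
4.7917 [ 0.5078 -0.1655  0.089 ] [ 0.2039 -0.3581 -0.5654]
grip 20.062042465301314 30.000091195106506 [0.0874 0.3933 0.4239] 5.9167
```

View pics/side2c.png

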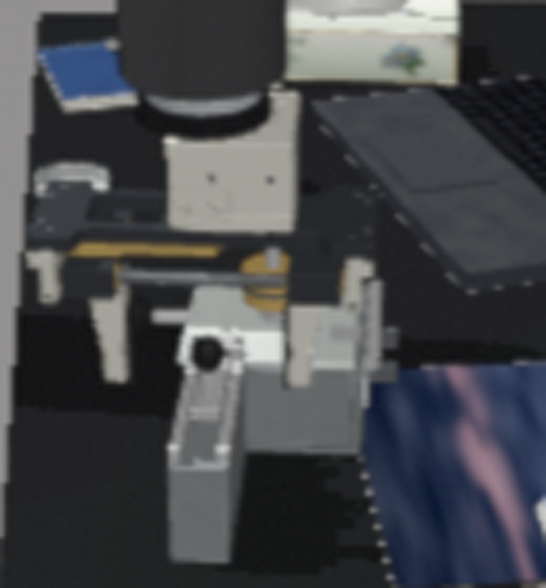

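The side view shows the bolt knob at crop (207,352), between the open fingers at (115,330) and (300,340). They closed to 20 mm at 30 N, so the knob is held. Next is the pull.

```bash
python3 - <<'E'
from h import *
np.set_printoptions(precision=4,suppress=True)
p0=robot.read_position(); f0=np.array(robot.read_force())
for s in list(np.arange(.006,.037,.006))+[.038,.040,.041,.042,.043,.044]:
    robot.servo_line(p0-s*Y,speed=.04)
    f=np.array(robot.read_force())-f0
    print(round(s,3),(robot.read_position()-p0)@-Y,f@Y,f@X,f[2],robot.read_grip_width()*88)
    if s>.037 and f@Y>8: break
robot.dwell(.2); print(robot.read_t())
grab('side','side3'); grab('top','top3')
E
```

```text
0.006 0.006414164559685683 -1.2631541571257479 -1.0267197214029344 1.0085639325110474 20.16761719877015
0.012 0.012499537678440866 -2.430337144577834 -0.9682685039411499 -0.9277697083229886 20.11211649868468
0.018 0.018412458931256273 -2.163301156419118 -0.38477536869757456 0.8162361089588059 20.260413110943258
0.024 0.024403451363613184 -2.1018060137685315 0.35916011275107323 0.6047879590076797 20.37376087633235
0.03 0.03040725253425836 -2.7383601999697937 -1.5172379210867524 0.30044240452262355 20.34361441013369
0.036 0.0364148027945352 -1.4936399094123975 -0.7758443797650564 0.261397679118265 19.880040000042978
0.038 0.03723986285548419 5.303548773191437 -1.077025549086067 2.6758291340674525 20.327094253502402
0.04 0.03762246700016229 15.467763157236327 -3.528288456769865 4.4461898471615005 20.26351470745196
8.4167
```

```bash
python3 - <<'E'
from h import *
np.set_printoptions(precision=4,suppress=True)
p=np.array(robot.read_position())
robot.servo_line(p+.0003*Y,speed=.02); print((robot.read_force()))
robot.move_gripper(0.7)
robot.servo_line(p+[0,0,.10],speed=.15); print(robot.read_t(),robot.read_position())
robot.servo_line(W(-.19,-.03,.19),speed=.2)
_,d=grab('side','side4'); _,e=grab('top','top4')
for n,D in(('side',d),('top',e)):
    Q=cloud(n,D).reshape(-1,3); k=Q[(np.linalg.norm(Q[:,:2]-[.5015,-.204],axis=1)<.03)&(Q[:,2]>.097)&(Q[:,2]<.125)]
    c=sph(k,[.5015,-.204,.106],.011); print(n,c,len(k),'box',(c-H)@X,(c-H)@Y)
E
python3 - <<'E'
import cv2
b=cv2.imread('pics/side4.png')[150:290,230:360]; cv2.imwrite('pics/side4c.png',cv2.resize(b,None,fx=4.2,fy=4.2,interpolation=cv2.INTER_CUBIC))
E
```

```text
[-1.3977  3.6584  3.4887]
10.4833 [ 0.5008 -0.2025  0.1875]
side [ 0.5008 -0.2019  0.1074] 66 box -0.09093470446755152 -0.15774486338364857
top [ 0.5014 -0.2044  0.1063] 38 box -0.0899073734296595 -0.16012737313660028
```

View pics/side4c.png

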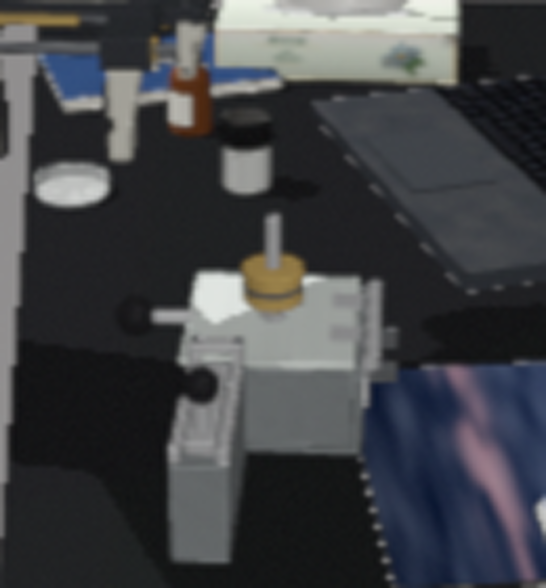

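The bolt knob moved back about 37 mm and now sits at y = -0.158 to -0.160 in the box frame, which is the fully-back position, and it stopped hard at 15 N. The lid knob is free at crop (135,315) and the bystanders haven't moved. Lid next.

```bash
cat >> h.py <<'E'
arc=lambda th: W(-.15*np.cos(th),0,.063+.15*np.sin(th))
E
python3 - <<'E'
from h import *
np.set_printoptions(precision=4,suppress=True)
p=W(-.15,0,.16); R=best(p,Y); robot.goto(p,R)
robot.servo_line(W(-.15,0,.044),speed=.1); print(robot.read_t(),robot.read_position()-W(-.15,0,.044),robot.read_force())
robot.move_gripper(0.0)
print('grip',robot.read_grip_width()*88,robot.read_finger_force(),robot.read_force(),robot.read_t(),robot.read_position()-W(-.15,0,.044))
b=grab('side','side5')[0][150:290,230:360]; cv2.imwrite('pics/side5c.png',cv2.resize(b,None,fx=4.2,fy=4.2,interpolation=cv2.INTER_CUBIC)[:,:,::-1])
E
```

```text
14.2417 [0.0004 0.0001 0.0005] [ 0.3521  0.2076 -0.4182]
grip 24.296555954261805 30.00009924173355 [-1.9592  7.4649  1.8236] 14.9417 [0.0003 0.001  0.    ]
```

View pics/side5c.png

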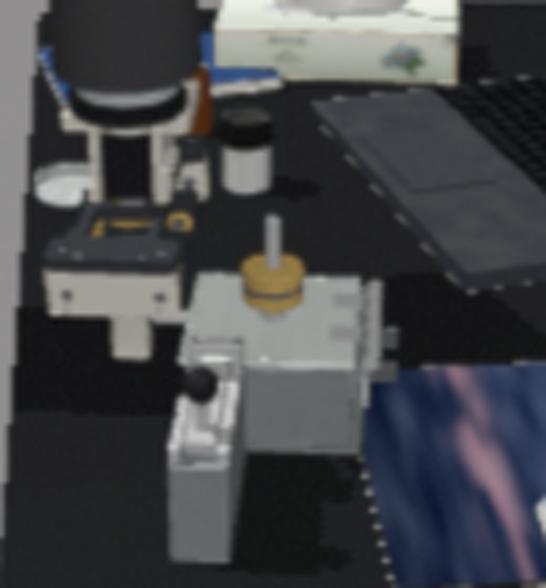

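The gripper closed to 24 mm at 30 N on the lid knob, crop (130,340). It shows 7 N of side load, so I'll shift 1.4 mm along +Y while lifting and log the forces.

```bash
cat >> h.py <<'E'
OFF=.0014*Y-.019*Z
def lift(ths,speed=.05,stop=25):
    for th in ths:
        robot.servo_line(arc(th)+OFF,speed=speed)
        f=np.array(robot.read_force()); e=np.array([f@X,f@Y,f[2]]); p=np.array(robot.read_position())-OFF-H
        t=np.sin(th)*e[0]+np.cos(th)*e[2]; r=-np.cos(th)*e[0]+np.sin(th)*e[2]
        print(round(th,3),'meas',round(np.arctan2(p[2],-p@X),4),round(np.hypot(p[2],p@X),4),'f',e.round(1),'tan',round(t,2),'rad',round(r,2),round(robot.read_grip_width()*88,1))
        if np.linalg.norm(e)>stop: print('STOP'); return False
    return True
E
python3 - <<'E'
from h import *
print(lift([0,.04,.1,.17,.24,.32,.4,.48,.56,.64]),robot.read_t())
robot.dwell(.2); print(robot.read_force())
b=grab('side','side6')[0][110:290,230:370]; cv2.imwrite('pics/side6c.png',cv2.resize(b,None,fx=3.3,fy=3.3,interpolation=cv2.INTER_CUBIC)[:,:,::-1]); grab('top','top6')
E
```

```text
0 meas 0.0001 0.15 f [ 0.9 -0.6  2. ] tan 2.03 rad -0.88 24.2
0.04 meas 0.0417 0.1499 f [ 1.5 -1.3 -2.1] tan -2.02 rad -1.58 24.4
0.1 meas 0.1019 0.15 f [ 2.4 -0.8 -2.6] tan -2.31 rad -2.64 24.4
0.17 meas 0.1716 0.1501 f [ 0.9 -1.5 -2.4] tan -2.16 rad -1.33 24.1
0.24 meas 0.2411 0.1502 f [ 0.1 -1.6 -2.1] tan -2.06 rad -0.56 24.4
0.32 meas 0.3205 0.1502 f [-1.1 -0.8 -2.5] tan -2.68 rad 0.23 24.5
0.4 meas 0.4006 0.1502 f [-1.4  0.4 -1.3] tan -1.71 rad 0.77 24.3
0.48 meas 0.4807 0.1501 f [-2.4 -1.  -1.7] tan -2.58 rad 1.37 24.4
0.56 meas 0.5613 0.1501 f [-3.1 -1.3  0.1] tan -1.56 rad 2.65 24.3
0.64 meas 0.6416 0.15 f [-2.9 -3.  -0.1] tan -1.83 rad 2.27 24.5
True 18.5167
[-3.05072858 -1.77801598 -0.53183461]
```

View pics/side6c.png

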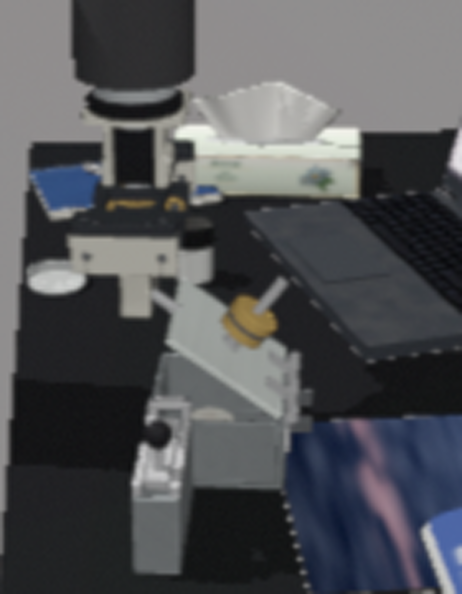

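The lid is up about 37° with the knob still held at crop (140,290), the bolt is back, and the forces are small. I'll continue to just short of balance and measure there.

```bash
python3 - <<'E'
from h import *
print(lift([.72,.8,.88,.96,1.04,1.12,1.19,1.25],.04),robot.read_t())
robot.dwell(.3)
np.set_printoptions(precision=4,suppress=True)
th=1.25
for n in('side','top'):
    _,d=grab(n,n+'7'); Q=cloud(n,d).reshape(-1,3)-H
    B=np.column_stack([Q@X,Q@Y,Q[:,2]])
    # plate/box coords using hinge; plate top face: points with |y|<.055, along .02-.10, normal -5..12mm
    a=-np.cos(th)*B[:,0]+np.sin(th)*B[:,2]; m=np.sin(th)*B[:,0]+np.cos(th)*B[:,2]
    k=(abs(B[:,1])<.055)&(a>.015)&(a<.105)&(abs(m)<.012)
    q=np.polyfit(a[k],m[k],1); print(n,'plate n',k.sum(),'slope',q,'normal med',np.median(m[k]))
    s=(abs(B[:,1])<.022)&(abs(a-.06)<.024)&(m>.012)&(m<.09); 
    print(' normals of brass/stud pts',s.sum(),np.percentile(m[s],[2,10,25,50,75,90,98])*1000)
    print(np.histogram(m[s],np.arange(.01,.09,.004))[0])
E
```

```text
0.72 meas 0.7214 0.15 f [-3.1 -1.7 -0.6] tan -2.48 rad 1.91 24.3
0.8 meas 0.8015 0.1499 f [-2.5 -3.4  0.5] tan -1.47 rad 2.06 24.4
0.88 meas 0.8815 0.15 f [-2.4 -4.  -0.1] tan -1.96 rad 1.46 24.4
0.96 meas 0.9645 0.15 f [-2.1 -4.9  1.2] tan -1.06 rad 2.21 24.5
1.04 meas 1.0448 0.15 f [-2.2 -4.4 -0.3] tan -2.09 rad 0.87 24.5
1.12 meas 1.1255 0.1501 f [-1.7 -4.8  1.1] tan -1.03 rad 1.7 24.1
1.19 meas 1.1966 0.1501 f [-0.9 -4.9  2.2] tan -0.06 rad 2.41 24.5
1.25 meas 1.2572 0.1502 f [-0.9 -5.4  1.6] tan -0.32 rad 1.82 24.3
True 22.3
side plate n 249 slope [-0.0101  0.0032] normal med 0.002457521895214941
 normals of brass/stud pts 199 [15.3987 18.2438 23.3828 32.1619 38.6967 58.5355 71.1302]
[ 1 16 24 23 23 23 23 25  5  6  4  5  5  5  5  6  0  0  0]Traceback (most recent call last):
  File "<stdin>", line 12, in <module>
    raise TypeError("expected non-empty vector for x")
TypeError: expected non-empty vector for x
```

```bash
python3 - <<'E'
from h import *
np.set_printoptions(precision=4,suppress=True)
def sdf(r,h,R,c,hh): # capped cylinder
    d0=r-R; d1=abs(h-c)-hh
    return np.where((d0>0)&(d1>0),np.hypot(d0,d1),np.maximum(d0,d1))
for tag,th in(('top0',0),('top1',0),('side0',0),('side1',0),('side4',0),('side5',0),('side6',.6416),('side7',1.2572)):
    n=tag[:-1]; Q=cloud(n,np.load(f'pics/{tag}.npz')['d']).reshape(-1,3)-H
    x,y,z=Q@X,Q@Y,Q[:,2]
    a=-np.cos(th)*x+np.sin(th)*z; m=np.sin(th)*x+np.cos(th)*z
    pl=(abs(y)<.052)&(a>.02)&(a<.1)&(abs(m-.003)<.009)&(np.hypot(a-.06,y)>.005)
    if pl.sum()<30: print(tag,'few');continue
    A=np.column_stack([a[pl]-.06,y[pl],np.ones(pl.sum())])
    q=least_squares(lambda q:A@q-m[pl],[0,0,.003],loss='soft_l1',f_scale=.003).x
    mm=m-q[0]*(a-.06)-q[1]*y-q[2]    # height above lid top face
    br=(np.hypot(a-.06,y)<.028)&(mm>.009)&(mm<.05)&~((np.hypot(a-.06,y)<.008)&(mm>.043))
    g=lambda p:sdf(np.hypot(a[br]-.06-p[1],y[br]-p[2]),mm[br],.02,.0025+p[0]+.012,.012)
    s=least_squares(g,[.011,0,0],loss='soft_l1',f_scale=.002)
    print(tag,pl.sum(),'slopes',q,'theta',th+np.arctan(q[0]),'| brass',br.sum(),s.x, 'rms',np.sqrt(np.mean(s.fun**2)))
E
```

```text
top0 665 slopes [ 0.0058 -0.0023  0.0026] theta 0.005849249042831243 | brass 126 [ 0.0109 -0.0007  0.0007] rms 0.0017848593648202764
top1 few
side0 386 slopes [-0.0011 -0.0022  0.0043] theta -0.0011330021972115272 | brass 178 [0.0106 0.0009 0.0024] rms 0.0015962553467102727
side1 385 slopes [0.0015 0.0001 0.0042] theta 0.001531005178454236 | brass 177 [0.0104 0.0008 0.0023] rms 0.0013859083230582327
side4 389 slopes [0.0001 0.0045 0.0043] theta 8.669452787920598e-05 | brass 176 [0.01   0.0007 0.0027] rms 0.0014767353879232014
side5 394 slopes [-0.0018  0.0056  0.0043] theta -0.0017866447386151818 | brass 178 [0.0102 0.0009 0.0025] rms 0.0014203842704447345
side6 369 slopes [-0.0112  0.0055  0.0033] theta 0.6304155676839117 | brass 178 [0.01   0.0015 0.0021] rms 0.0016576587203808472
side7 194 slopes [-0.0121  0.0035  0.0023] theta 1.2450670483705137 | brass 164 [0.01   0.0017 0.0023] rms 0.001760967649199261
```

Trim comes out at about 10.3 mm, so balance is at 1.314 rad. The camera puts the lid about 0.011 below the arm's reading, so I'll make the final move and check with averaged frames.

```bash
cat > fin.py <<'E'
import sys, h
from h import *
h.OFF=h.OFF-.0008*Y
def slope(k=6,th=1.314):
    r=[]
    for i in range(k):
        _,d=robot.grab_frame('side'); Q=cloud('side',d).reshape(-1,3)-H; x,y,z=Q@X,Q@Y,Q[:,2]
        a=-np.cos(th)*x+np.sin(th)*z; m=np.sin(th)*x+np.cos(th)*z
        pl=(abs(y)<.052)&(a>.02)&(a<.1)&(abs(m-.002)<.009)&(np.hypot(a-.06,y)>.005)
        A=np.column_stack([a[pl]-.06,y[pl],np.ones(pl.sum())])
        r.append(th+np.arctan(least_squares(lambda q:A@q-m[pl],[0,0,.003],loss='soft_l1',f_scale=.003).x[0]))
    return np.mean(r),np.std(r)/k**.5,pl.sum()
print('before',slope(th=1.245))
c=float(sys.argv[1]); h.lift([(1.25+c)/2,c],.03); robot.dwell(.4)
print('after',slope(),robot.read_t(),robot.read_force())
b=grab('side','sideF')[0][90:290,230:370]; cv2.imwrite('pics/sideFc.png',cv2.resize(b,None,fx=3,fy=3,interpolation=cv2.INTER_CUBIC)[:,:,::-1])
p=np.array(robot.read_position())-h.OFF-H; print('read',np.arctan2(p[2],-p@X))
E
python3 fin.py 1.316
```

```text
before (np.float64(1.243357364586543), np.float64(0.0005309629162887716), np.int64(186))
1.283 meas 1.2893 0.1502 f [-0.8  0.4  2.1] tan -0.13 rad 2.2 24.1
1.316 meas 1.3198 0.1502 f [-2.5  1.3  5.1] tan -1.1 rad 5.6 24.1
after (np.float64(1.3039754602935567), np.float64(0.0004032593288505848), np.int64(155)) 24.3333 [-2.06085941  4.53422526  5.82576008]
read 1.3173779945965518
```

View pics/sideFc.png

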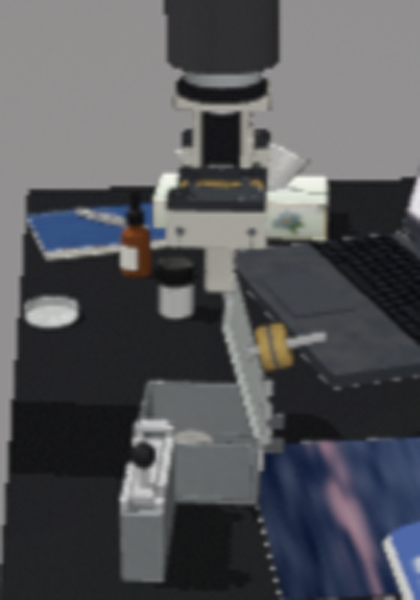

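The lid leans just short of upright, with its knob held at crop (222,285). The bolt is back at (142,455) and the bystanders are untouched. The arm reads 1.317 rad, the brass position suggests about 1.312 and the plate slope gives 1.304, against a target of 1.314, so I'm handing in.

```bash
python3 - <<'E'
from rig import robot
import numpy as np
print(np.abs(robot.read_qvel()).max(),robot.read_grip_width(),robot.read_finger_force(),robot.read_t())
print(robot.job_done())
E
```

```text
0.14630171064034467 0.27669538667384674 30.000768899917603 24.3833
the job is handed in; nothing more can be done
None
```

I pulled the bolt back to its stop and handed in at 24.4 s, still holding the lid by its knob at about 1.31 rad (estimates 1.304 to 1.317), against a balance point I worked out as 1.314 rad; the bystanders look untouched in the last picture.

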